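# Hold the spring clip open around the tall card's edge

### The arm

A 7-joint arm with a two-finger parallel gripper is mounted at the origin on the work surface. World frame = base frame: x ahead of the robot, y to its left, z up, the work surface at z = 0. Lengths are in m, angles in rad, forces in N, time in s.
With the tool pointing down it reaches from about 0.425 to 0.925 m from the base axis. Payload 6.8 kg.
Tool frame: the origin (TCP) lies on the mounting face of the last link; the fingertips stand 173 mm ahead of it and the grasp point (between the pads) lies 155 mm ahead of it; y points along the fingers, x is the direction in which the jaws open and shut, and the axes are right-handed (so a half turn about y gives the same grasp; the last joint's range is limited). The gripper opens to 85 mm and grips with 20 to 120 N. Pads are 22 mm wide; open, the fingers measure 114 mm over their backs; the gripper's body (76 mm by 85 mm) begins 54 mm behind the grasp point. The pads swing forward as they close: fully open they stand 13 mm farther back than shut.
Start: joints at [-1.249, 0.477, 0.022, 1.555, -0.011, 1.109, -0.083], TCP at [0.281, 0.614, 0.405] pointing down, gripper open.
Joint ranges: [-2.96, 2.96], [-0.34, 2.1], [-1.41, 1.46], [0.24, 2.44], [-1.37, 4.51], [0.17, 1.92], [-2.96, 2.96]. Speed limits (rad/s): [2.39, 2.39, 3.14, 3.14, 3.14, 3.14, 3.14].

### API

Orientations are given as a rotation vector (axis times angle).
In Python, from bench import r gives the robot as it stands.
- The arm moves only by the tool step_arm, never from a script. Its arguments are lists of equal length, an entry for each row: "xyz": the shift along the tool's x, y, z scaled (see below), a list of three; "rotation": the turn, a rotation vector about the tool's x, y, z scaled (see below), a list of three. A call has 1 to 20 rows; each row is the pose to reach, as a shift and turn from the pose measured when the call began, along the tool's axes at that moment; what a row does not reach only later rows make up. The controller multiplies each number of a shift by 30 cm and each number of a turn by 90 degrees. A row lasts 1/8 s, in which the tool goes at most 62.5 mm and 10.7 degrees, less where a joint would pass 70% of its speed; a pose out of reach is approached as far as the arm can. A call with a number of a shift or a turn outside -1 to 1 is refused whole. A call with a gripper value outside its range is refused whole. "grip" is the closure, from 0 (fully open) to 1 (shut), set as the call begins (left out, the last holds). The fingers move at their own pace and stop on an object; "force" is the grip in N (left out, the last holds). Time passes only in rows, so rows that repeat a pose let the fingers close. It gives the time, the measured TCP pose, the force and the opening at its end, in the units of the state.
- r.get_obs(): the state, without advancing time (a new reading comes with each control period).
- r.grab_frame(name): name is "scene" or "top"; returns a dict with "pixels" (400x640x3 uint8, red, green, blue), "fx", "fy", "cx", "cy" (pixels), "dist_coeffs" ([k1, k2, p1, p2, k3] as OpenCV has them; the pictures are not rectified), "position" and "attitude" of the camera in the world. Camera axes: x right, y down, z forward; pixel columns grow to the right and rows downward; lengths in m; the calibration is good to about 2 mm. A picture is of the moment at which its call begins. There is no depth.
- r.hand_in(): hands the job in, once; it reports no verdict.
The state is a dict: "clock": time; "joints": joint angles; "qvel": joint speeds; "tau": joint torques, N m; "tcp_pos": TCP position; "orientation": TCP orientation; "contact_force": force on the tool from outside, world axes, zero at the start; "moment": the same for the moment, N m; "grip_width": finger opening in m.
Only numpy, scipy, OpenCV 4.12 (cv2) and the standard library are available. Lean on these libraries where they do the work, as an engineer would, in place of code of your own. Each camera call takes 0.05 s, during which the arm holds its last target.

### The job

Pick up the beech spring clip by squeezing its two levers together, and hold it gaping around one upright edge of the taller of the two standing cards, about half-way up the card and pointing straight in, so that I can slip a repair ticket in beside the card: the edge sits between the open jaws and the clip touches the card nowhere. Do not shift the card, and leave everything else where it is. Finish while still holding the clip squeezed open there; do not let it close or let go.

Things in the scene. Friction and masses are not known exactly. Their poses are not given: they have to be found in the camera images.
- clip: loose spring clip (about 70 g) like a big clothes peg: steel hinge barrel (10 mm thick) and two 7 mm thick beech halves, 30 mm tall, lying on its side, hinge axis upright. Origin: on the hinge axis at the underside; z up, x towards the jaw tips (50 mm ahead; lever ends 48 mm behind), y to the left half. Shut: jaws 20 mm across overall, levers spread in a V to 47 mm across at their ends
- clip_grip (a point): where to squeeze: between the levers, 28 mm behind the hinge, 15 mm above the underside; axes as clip, squeeze along y. Levers are 36 mm across here when shut; squeezing opens the jaws until the levers' outer faces are parallel, 19 mm apart (full squeeze: about 7 N on each lever)
- clip_mouth (a point): point on the clip's middle plane 50 mm ahead of the hinge axis, half-way up the clip: midway between the two jaw tips. Axes as clip
- jaw_left (a point): inner corner of the left jaw's tip, half-way up the clip; 50 mm ahead of the hinge when shut. With the clip fully open the two tips stand about 29 mm apart
- jaw_right (a point): inner corner of the right jaw's tip, half-way up the clip; 50 mm ahead of the hinge when shut. With the clip fully open the two tips stand about 29 mm apart
- clip_left (a joint): opening angle (rad) of the clip's left half about the hinge: 0 = shut, 0.28 = fully open against its stop. A spring pushes it to 0: 0.08 N m when shut, 0.20 N m when fully open
- clip_right (a joint): opening angle (rad) of the clip's right half about the hinge: 0 = shut, 0.28 = fully open against its stop. A spring pushes it to 0: 0.08 N m when shut, 0.20 N m when fully open
- tall_card: taller of two stiff plain brown cards, loose, standing upright in the slot of a heavy (0.7 kg) steel foot. Card 80 mm wide along its own x, 4 mm thick along y, its top edge 130 mm above the shelf; its two upright edges lie at x = -40 and +40 mm. Foot 70 x 60 x 20 mm (x, y, z). Origin: centre of the foot's underside, on the shelf; z up
- short_card: shorter of two stiff plain brown cards, loose, standing upright in the slot of a heavy (0.7 kg) steel foot. Card 80 mm wide along its own x, 4 mm thick along y, its top edge 70 mm above the shelf; its two upright edges lie at x = -40 and +40 mm. Foot 70 x 60 x 20 mm (x, y, z). Origin: centre of the foot's underside, on the shelf; z up. Bystander
- key_bowl: sky-blue ceramic bowl, 130 mm across, 48 mm tall, loose; origin under its centre. Bystander
- shoe_tree_a: one of a pair of beech shoe trees, loose: toe block, steel rod and heel block with a chrome knob on top, 225 x 62 x 77 mm; origin under its middle. Bystander
- shoe_tree_b: one of a pair of beech shoe trees, loose: toe block, steel rod and heel block with a chrome knob on top, 225 x 62 x 77 mm; origin under its middle. Bystander
- door_stop: round dark grey rubber door stop, 44 mm across, 34 mm tall, loose; origin under its centre. Bystander
- brush: clothes brush with a steel handle block, 45 x 95 x 36 mm (x, y, z), loose; origin under its centre. Bystander
- polish_tin: flat round steel tin, 72 mm across, 28 mm tall, loose; origin under its centre. Bystander
Mind the look-alikes: they are no part of the job. Several things look just like the clip: the one meant starts farthest to the robot's left.

How it is judged:
On the way:
1. the clip is in the fingers, lifted clear of the shelf (height (world z) of clip_grip above 0.035 m and contact force between the fingers and clip above 1 N), for 0.2 s.
At the end, for the whole second after the job is handed in: Clip held still in the fingers (over 2 N), both halves open over 0.2 rad; jaw tips either side of the tall card, 4 mm or more from its mid-plane, 6 to 37 mm past an upright edge, 45 to 115 mm up, in line within 0.35 rad; card upright, touched with under 0.3 N (value of joint each of clip_left, clip_right above 0.2 rad and ((y of jaw_left in the frame of tall_card above 0.004 m and y of jaw_right in the frame of tall_card below -0.004 m) or (y of jaw_left in the frame of tall_card below -0.004 m and y of jaw_right in the frame of tall_card above 0.004 m)) and (x of clip_mouth in the frame of tall_card between -0.034 and -0.003 m or x of clip_mouth in the frame of tall_card between 0.003 and 0.034 m) and angle between the x axis of clip and the x axis of tall_card, either way round below 0.35 rad and height (world z) of clip_mouth between 0.045 and 0.115 m and contact force between clip and tall_card below 0.3 N and contact force between the fingers and clip above 2 N and linear speed of clip below 0.03 m/s and angle between tall_card's own z axis and vertical below 0.1 rad); the arm keeps its last pose, push and grip.
It fails at once if the taller card is shifted by more than 15 mm (distance of tall_card from where it was at the start of the episode above 0.015 m).
It fails at once if a bystander (shorter card, bowl, shoe tree, door stop, brush, tin) is moved by more than 20 mm (distance of any of short_card, key_bowl, shoe_tree_a, shoe_tree_b, door_stop, brush, polish_tin from where it was at the start of the episode above 0.02 m).
It also fails if it takes over 32 s, if anything falls off the work surface, if the arm or the gripper's body presses on something with over 40 N, if the wrist force passes 120 N, or if a joint passes its speed limit or range.

## Working session

There is one attempt and no reset: what is moved stays moved. The work goes in short steps, Python scripts to look and compute and a tool call to move; the robot and the scene stay as the last step left them, time stands still between calls to the robot, and variables do not carry over. Pictures are saved under pics/ and viewed, and the job is handed in when it is done.

Besides the shell and the picture viewer there is one more tool, called after "Call:" by a JSON object that holds its "op" and its "data". step_arm: Moves the arm, as the interface text tells. Its arguments: {"type":"object","properties":{"xyz":{"type":"array"},"rotation":{"type":"array"},"grip":{"type":"number"},"force":{"type":"number"}},"required":["xyz","rotation"]}

```bash
ls; mkdir -p pics; python3 - <<'E'
from bench import r
import cv2,pickle
print(r.get_obs())
for n in("scene","top"):
    f=r.grab_frame(n); pickle.dump(f,open(n+"0.pkl","wb"))
    cv2.imwrite(f"pics/{n}0.png",f["pixels"][:,:,::-1])
    print({k:v for k,v in f.items() if k!="pixels"})
E
```

```text
pics
{'clock': 0.0, 'joints': array([-1.24911705,  0.47780808,  0.02231857,  1.55641543, -0.01150995,
        1.10926187, -0.08309734]), 'qvel': array([ 0.00212855, -0.00090034, -0.00095493,  0.0011109 , -0.00024326,
        0.00023287,  0.00145136]), 'tau': array([-3.75887266e-04, -5.96450686e+01,  1.60778034e+00, -2.81188899e+01,
        1.24174193e-02,  9.42336774e-03, -1.88299475e-05]), 'tcp_pos': array([0.28112399, 0.61338999, 0.40373486]), 'orientation': array([-1.3834559 , -0.88606351,  0.8883994 ]), 'contact_force': array([-0.42342588,  0.31449088, -0.54154412]), 'moment': array([ 0.00811007, -0.02786792,  0.02452906]), 'grip_width': 0.08528487197900779}
{'fx': 490.2307290584417, 'fy': 490.2307290584417, 'cx': 320.9747899910884, 'cy': 200.36672762614464, 'dist_coeffs': array([-0.03249861,  0.        ,  0.        ,  0.        ,  0.        ]), 'position': array([1.01444974, 0.44644107, 1.18930978]), 'attitude': array([-1.11089836, -2.61331693,  0.75751223])}
{'fx': 441.76527698447086, 'fy': 441.76527698447086, 'cx': 317.1403540818511, 'cy': 203.0768921282984, 'dist_coeffs': array([-0.07812535,  0.        ,  0.        ,  0.        ,  0.        ]), 'position': array([ 0.30584913, -0.09541959,  1.26529949]), 'attitude': array([-2.14465991,  2.13297283, -0.16621934])}
```

View pics/scene0.png

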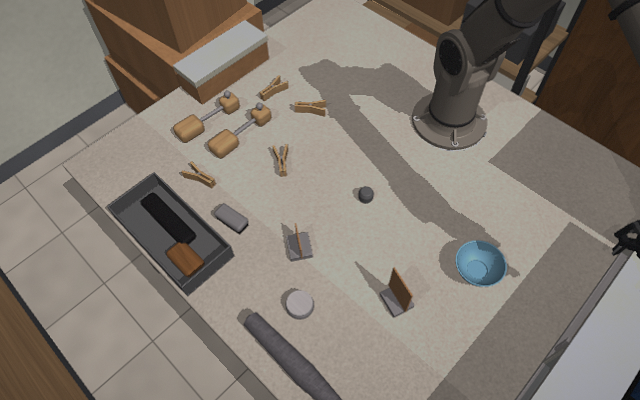

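View pics/top0.png

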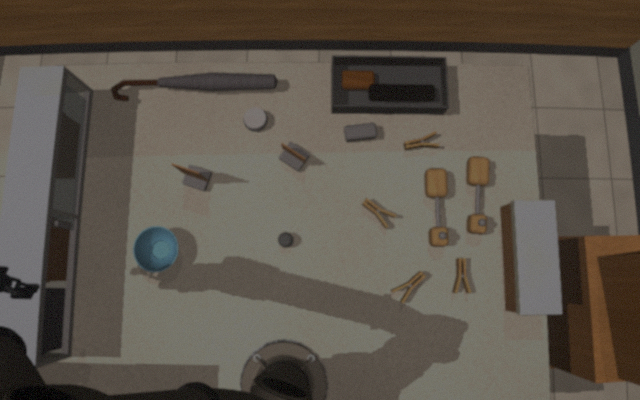

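```bash
python3 - <<'E'
from bench import r
from scipy.spatial.transform import Rotation as R
o=r.get_obs();print(R.from_rotvec(o["orientation"]).as_matrix().round(3))
import pickle
for n in("scene","top"):
    f=pickle.load(open(n+"0.pkl","rb"));print(R.from_rotvec(f["attitude"]).as_matrix().round(3))
E
```

```text
[[ 0.417 -0.001 -0.909]
 [ 0.909 -0.002  0.417]
 [-0.002 -1.    -0.   ]]
[[-0.697  0.613 -0.372]
 [ 0.717  0.586 -0.378]
 [-0.014 -0.53  -0.848]]
[[ 0.006 -0.988  0.156]
 [-1.    -0.005  0.002]
 [-0.001 -0.156 -0.988]]
```

```bash
cat > h.py <<'E'
import numpy as np,cv2,pickle
from scipy.spatial.transform import Rotation as R
def K(f): return np.array([[f["fx"],0,f["cx"]],[0,f["fy"],f["cy"]],[0,0,1]])
def ray(f,uv):
    p=cv2.undistortPoints(np.array([[uv]],float),K(f),f["dist_coeffs"])[0,0]
    return R.from_rotvec(f["attitude"]).apply([p[0],p[1],1.])
def at(f,uv,z):
    d=ray(f,uv);c=f["position"];return c+d*(z-c[2])/d[2]
def proj(f,P):
    M=R.from_rotvec(f["attitude"]).as_matrix()
    rv,_=cv2.Rodrigues(M.T);t=-M.T@f["position"]
    return cv2.projectPoints(np.array(P,float).reshape(-1,3),rv,t,K(f),f["dist_coeffs"])[0][:,0]
def crop(f,name,u,v,w,h,s):
    im=f["pixels"][v:v+h,u:u+w,::-1]
    cv2.imwrite(name,cv2.resize(im,None,fx=s,fy=s,interpolation=cv2.INTER_CUBIC))
E
python3 - <<'E'
from h import *
s=pickle.load(open("scene0.pkl","rb"));t=pickle.load(open("top0.pkl","rb"))
for uv in[(423,142),(380,213),(410,286),(462,275)]: print("top",uv,at(t,uv,.02).round(3))
for uv in[(198,175),(281,158),(310,107),(273,88)]: print("scene",uv,at(s,uv,.02).round(3))
crop(s,"pics/s_clip.png",255,135,60,50,12)
crop(t,"pics/t_clip.png",350,190,60,50,12)
crop(s,"pics/s_card.png",350,255,70,70,8)
crop(t,"pics/t_card.png",160,150,60,50,12)
E
```

```text
top (423, 142) [ 0.686 -0.402  0.02 ]
top (380, 213) [ 0.475 -0.272  0.02 ]
top (410, 286) [ 0.27  -0.353  0.02 ]
top (462, 275) [ 0.3   -0.501  0.02 ]
scene (198, 175) [ 0.687 -0.395  0.02 ]
scene (281, 158) [ 0.477 -0.264  0.02 ]
scene (310, 107) [ 0.273 -0.345  0.02 ]
scene (273, 88) [ 0.298 -0.493  0.02 ]
```

View pics/s_clip.png

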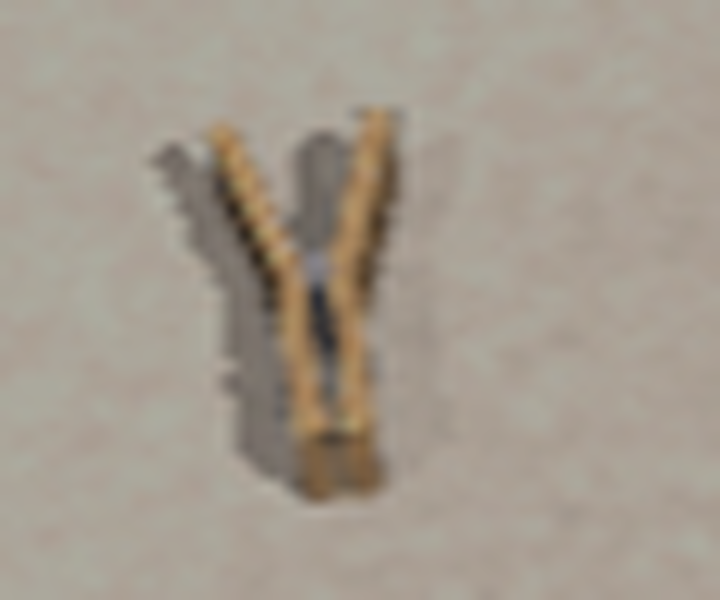

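View pics/t_clip.png

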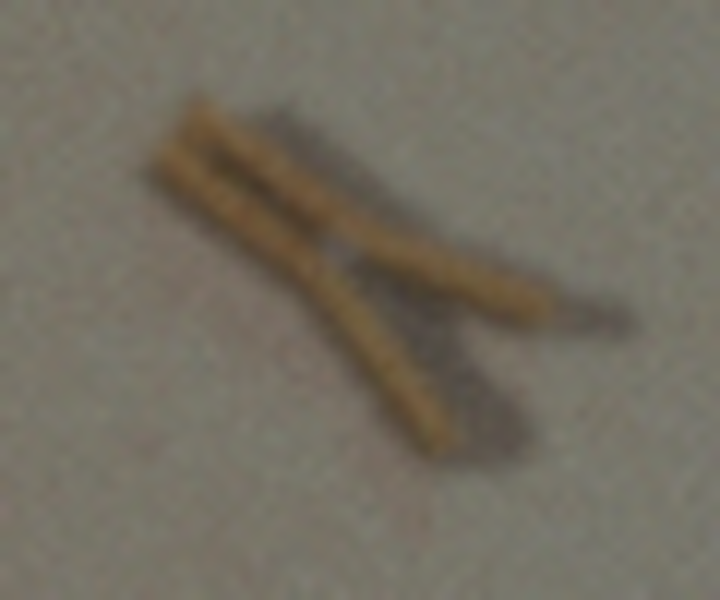

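View pics/s_card.png

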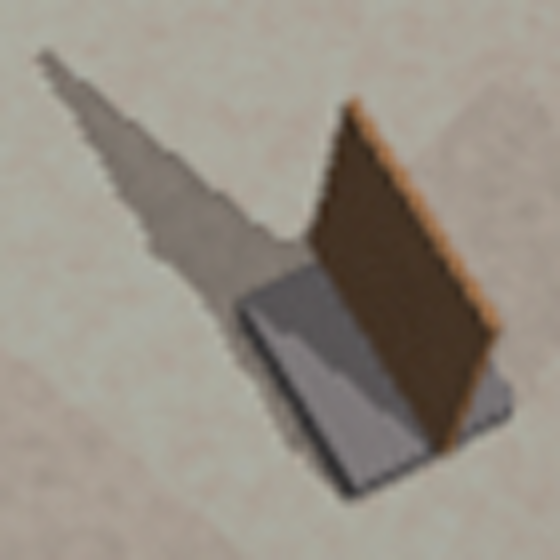

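View pics/t_card.png

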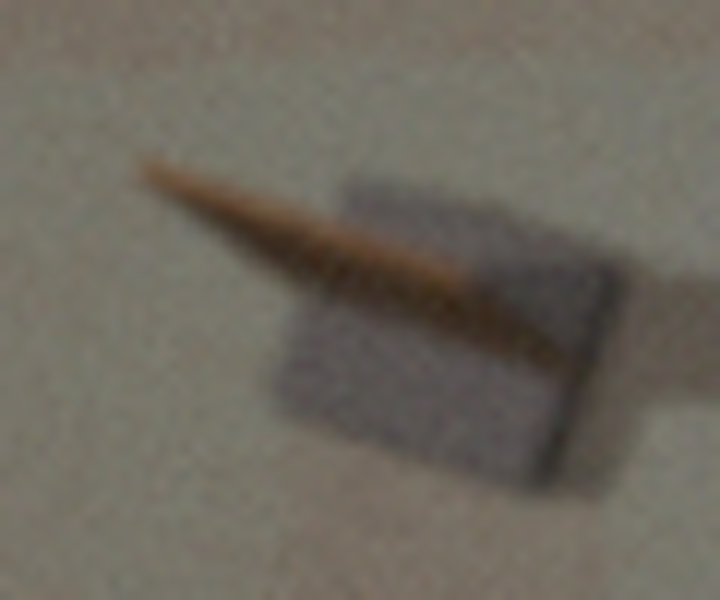

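```bash
cat > m.py <<'E'
from h import *
s=pickle.load(open("scene0.pkl","rb"));t=pickle.load(open("top0.pkl","rb"))
def c(o,k,x,y): return (o[0]+(x+.5)/k-.5,o[1]+(y+.5)/k-.5)
for f,o,pts in((s,(255,135),dict(jaw=(337,428),la=(217,127),lb=(380,110),hinge=(316,265))),
               (t,(350,190),dict(jaw=(183,130),la=(442,445),lb=(548,310),hinge=(333,245)))):
    W={k:at(f,c(o,12,*p),.03) for k,p in pts.items()}
    for k in W: print(k,W[k].round(4))
    m=(W["la"]+W["lb"])/2; d=W["jaw"]-m; print("yaw deg",np.degrees(np.arctan2(d[1],d[0])),"len",np.hypot(*d[:2]), "levers",np.linalg.norm(W["la"]-W["lb"]))
    u=d/np.linalg.norm(d);print("hinge from jaw/lever",W["jaw"]-.05*u,m+.048*u)
# card
S=lambda x,y:c((350,255),8,x,y); T=lambda x,y:c((160,150),12,x,y)
print("scene top edge",at(s,S(353,102),.13),at(s,S(494,330),.13))
print("scene foot top",[at(s,S(*p),.02).round(4) for p in((243,303),(350,490),(510,403))])
print("top top edge",at(t,T(148,165),.13),at(t,T(465,275),.13))
print("top foot",[at(t,T(*p),.02).round(4) for p in((345,188),(280,395),(615,262),(540,487))])
E
python3 m.py
```

```text
jaw [ 0.509  -0.2224  0.03  ]
la [ 0.466  -0.3115  0.03  ]
lb [ 0.4341 -0.2857  0.03  ]
hinge [ 0.4786 -0.262   0.03  ]
yaw deg 52.3141118096358 len 0.09632361152622188 levers 0.04101455318998053
hinge from jaw/lever [ 0.47839981 -0.26192149  0.03      ] [ 0.47942464 -0.26059484  0.03      ]
jaw [ 0.5099 -0.2276  0.03  ]
la [ 0.4354 -0.2877  0.03  ]
lb [ 0.4674 -0.3133  0.03  ]
hinge [ 0.4826 -0.2627  0.03  ]
yaw deg 51.23399594541043 len 0.09340817600074493 levers 0.04101290628468488
hinge from jaw/lever [ 0.47854903 -0.26662981  0.03      ] [ 0.48142416 -0.26304952  0.03      ]
scene top edge [0.56499264 0.22710992 0.13      ] [0.59160338 0.30114889 0.13      ]
scene foot top [array([0.5952, 0.2235, 0.02  ]), array([0.6187, 0.2867, 0.02  ]), array([0.563 , 0.3046, 0.02  ])]
top top edge [0.59085619 0.29506803 0.13      ] [0.56595491 0.22240254 0.13      ]
top foot [array([0.6128, 0.2838, 0.02  ]), array([0.5614, 0.297 , 0.02  ]), array([0.5945, 0.2167, 0.02  ]), array([0.539 , 0.2324, 0.02  ])]
```

```bash
cat > g.py <<'E'
from h import *
from bench import r
def go(x,y,z,yaw):
    """units for target TCP x,y,z, with tool y down and tool x at yaw deg"""
    o=r.get_obs();A=R.from_rotvec(o["orientation"])
    a=np.radians(yaw);X=np.array([np.cos(a),np.sin(a),0]);Y=np.array([0,0,-1.]);
    B=R.from_matrix(np.c_[X,Y,np.cross(X,Y)])
    d=A.inv().apply(np.array([x,y,z])-o["tcp_pos"])
    w=(A.inv()*B).as_rotvec()
    print("from",o["tcp_pos"].round(4),"mm,deg",np.linalg.norm(d)*1e3,np.degrees(np.linalg.norm(w)))
    print("xyz",(d/.3).round(4),"rot",(w/(np.pi/2)).round(4),"clock",o["clock"],"F",o["contact_force"].round(2),"w",o["grip_width"])
E
python3 -c "
from g import *
a=np.radians(40);go(.64*np.cos(a),.64*np.sin(a),.38,40)"
```

```text
from [0.2812 0.6134 0.4038] mm,deg 291.7278679629518 25.377132742007092
xyz [-0.3216  0.08   -0.9142] rot [ 0.0003  0.282  -0.001 ] clock 0.1 F [-0.38  0.02  0.21] w 0.08548741624355433
```

Call:
{"op": "step_arm", "data": {"xyz": [[-0.32,0.08,-0.914],[-0.32,0.08,-0.914],[-0.32,0.08,-0.914],[-0.32,0.08,-0.914],[-0.32,0.08,-0.914],[-0.32,0.08,-0.914]], "rotation": [[0,0.282,0],[0,0.282,0],[0,0.282,0],[0,0.282,0],[0,0.282,0],[0,0.282,0]], "grip": 0}}

```text
clock: 0.85
tcp_pos: [0.4936, 0.4076, 0.3794]
orientation: [-1.507, -0.54, 0.542]
contact_force: [0.6, 1.0, 0.5]
grip_width: 0.0855
```

```bash
python3 -c "
from g import *
a=np.radians(14);go(.60*np.cos(a),.60*np.sin(a),.36,12)"
```

```text
from [0.4936 0.4076 0.3794] mm,deg 277.66001803690375 27.56001560471655
xyz [-0.3293  0.0685 -0.8622] rot [ 0.0025  0.3062 -0.0011] clock 0.85 F [0.63 1.05 0.54] w 0.08552734483937001
```

Call:
{"op": "step_arm", "data": {"xyz": [[-0.33,0.068,-0.862],[-0.33,0.068,-0.862],[-0.33,0.068,-0.862],[-0.33,0.068,-0.862],[-0.33,0.068,-0.862],[-0.33,0.068,-0.862]], "rotation": [[0,0.306,0],[0,0.306,0],[0,0.306,0],[0,0.306,0],[0,0.306,0],[0,0.306,0]]}}

```text
clock: 1.6
tcp_pos: [0.5823, 0.1426, 0.3599]
orientation: [-1.57, -0.161, 0.162]
contact_force: [1.0, 0.5, -0.5]
grip_width: 0.0855
```

```bash
python3 -c "
from g import *
a=np.radians(-12);go(.56*np.cos(a),.56*np.sin(a),.33,-16)"
```

```text
from [0.5823 0.1426 0.3599] mm,deg 263.0121293930603 27.77237337101952
xyz [-0.2888  0.1045 -0.8212] rot [0.0035 0.3086 0.    ] clock 1.6 F [ 0.96  0.51 -0.47] w 0.08545147228543609
```

Call:
{"op": "step_arm", "data": {"xyz": [[-0.289,0.104,-0.821],[-0.289,0.104,-0.821],[-0.289,0.104,-0.821],[-0.289,0.104,-0.821],[-0.289,0.104,-0.821],[-0.289,0.104,-0.821]], "rotation": [[0.003,0.308,0],[0.003,0.308,0],[0.003,0.308,0],[0.003,0.308,0],[0.003,0.308,0],[0.003,0.308,0]]}}

```text
clock: 2.35
tcp_pos: [0.5479, -0.1155, 0.33]
orientation: [-1.56, 0.219, -0.218]
contact_force: [1.2, 0.1, -0.0]
grip_width: 0.0852
```

```bash
python3 -c "
from g import *
go(.4623,-.285,.28,-38.2)"
```

```text
from [ 0.5479 -0.1155  0.33  ] mm,deg 196.36467540258482 22.26378115585205
xyz [-0.1192  0.1666 -0.6217] rot [ 1.000e-04  2.474e-01 -2.000e-04] clock 2.35 F [ 1.19  0.15 -0.02] w 0.08515668582939608
```

Call:
{"op": "step_arm", "data": {"xyz": [[-0.119,0.167,-0.622],[-0.119,0.167,-0.622],[-0.119,0.167,-0.622],[-0.119,0.167,-0.622],[-0.119,0.167,-0.622]], "rotation": [[0,0.247,0],[0,0.247,0],[0,0.247,0],[0,0.247,0],[0,0.247,0]]}}

```text
clock: 2.98
tcp_pos: [0.4637, -0.2832, 0.2797]
orientation: [-1.506, 0.52, -0.519]
contact_force: [1.5, 0.0, 0.1]
grip_width: 0.0859
```

```bash
python3 -c "
from g import *
for n in('scene','top'):
    f=r.grab_frame(n); pickle.dump(f,open(n+'1.pkl','wb'))
    cv2.imwrite(f'pics/{n}1.png',f['pixels'][:,:,::-1])
s=pickle.load(open('scene1.pkl','rb'));crop(s,'pics/s1c.png',235,90,90,100,6)
t=pickle.load(open('top1.pkl','rb'));crop(t,'pics/t1c.png',340,180,80,80,7)
go(.4623,-.285,.182,-38.2)"
```

```text
from [ 0.4643 -0.2825  0.28  ] mm,deg 98.02283626019702 0.3168774758970879
xyz [-1.000e-04  3.265e-01 -1.130e-02] rot [-0.0009  0.0034 -0.0002] clock 3.075 F [ 0.45 -0.23 -0.44] w 0.08531473746903698
```

View pics/s1c.png

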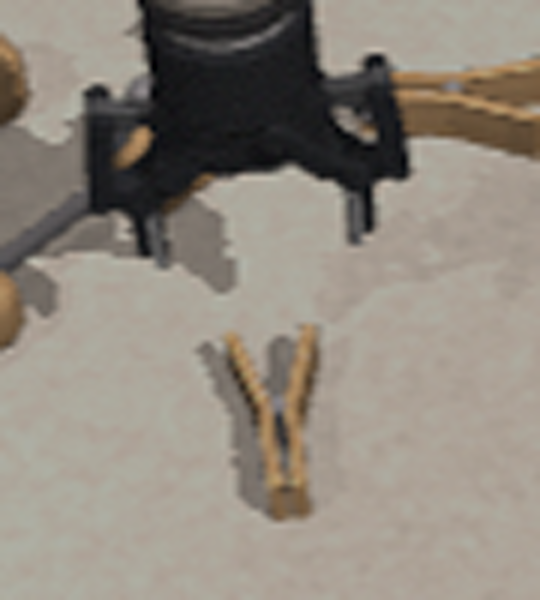

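View pics/t1c.png

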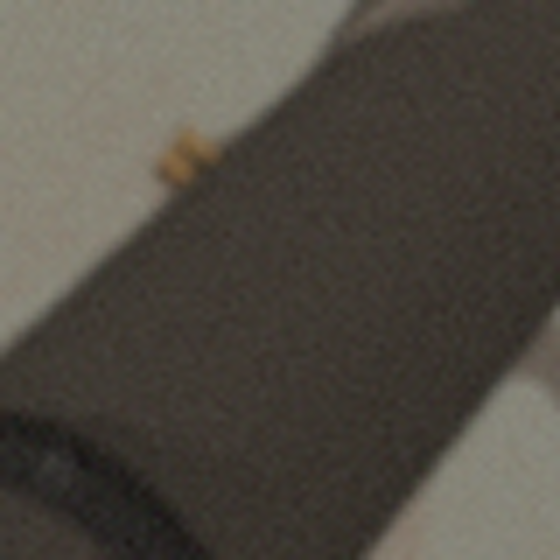

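Call:
{"op": "step_arm", "data": {"xyz": [[0,0.16,-0.011],[0,0.28,-0.011],[0,0.326,-0.011],[0,0.326,-0.011]], "rotation": [[0,0.003,0],[0,0.003,0],[0,0.003,0],[0,0.003,0]]}}

```text
clock: 3.58
tcp_pos: [0.4631, -0.284, 0.1821]
orientation: [-1.506, 0.52, -0.519]
contact_force: [-0.2, 0.6, 1.1]
grip_width: 0.0852
```

```bash
python3 -c "
from g import *
for n in('scene',):
    f=r.grab_frame(n); pickle.dump(f,open(n+'2.pkl','wb'))
s=pickle.load(open('scene2.pkl','rb'));crop(s,'pics/s2c.png',235,110,90,80,8)
go(.4623,-.285,.182,-38.2)"
```

```text
from [ 0.4633 -0.2846  0.1829] mm,deg 1.372826253770375 0.15468176651316906
xyz [-0.0016  0.0029 -0.0031] rot [-0.0012  0.0012  0.0004] clock 3.625 F [ 0.39 -0.35  0.51] w 0.08541537563740724
```

View pics/s2c.png

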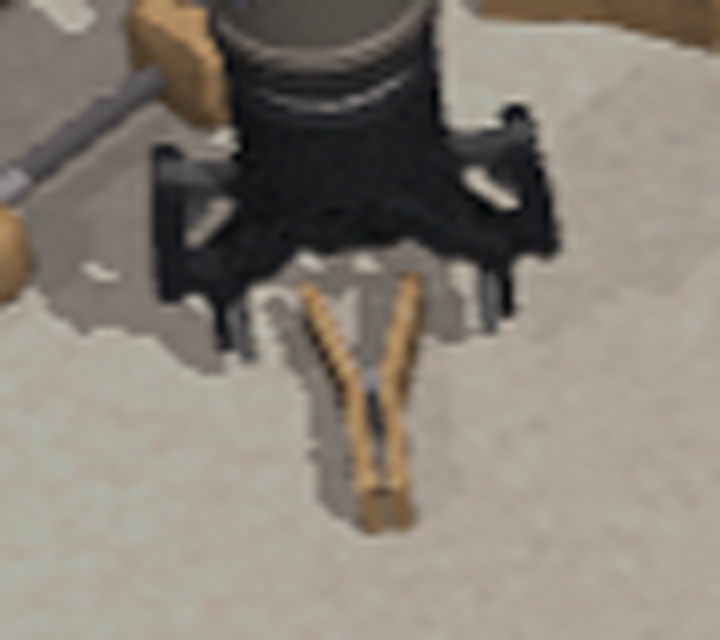

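Call:
{"op": "step_arm", "data": {"xyz": [[0,0,0],[0,0,0],[0,0,0],[0,0,0],[0,0,0],[0,0,0],[0,0,0],[0,0,0]], "rotation": [[0,0,0],[0,0,0],[0,0,0],[0,0,0],[0,0,0],[0,0,0],[0,0,0],[0,0,0]], "grip": 1, "force": 30}}

```text
clock: 4.62
tcp_pos: [0.4637, -0.2851, 0.184]
orientation: [-1.506, 0.518, -0.523]
contact_force: [-0.5, 0.1, 7.6]
grip_width: 0.0179
```

```bash
python3 -c "
from g import *
for n in('scene',):
    f=r.grab_frame(n); pickle.dump(f,open(n+'3.pkl','wb'))
s=pickle.load(open('scene3.pkl','rb'));crop(s,'pics/s3c.png',235,110,90,80,8)
go(.4623,-.285,.182,-38.2)"
```

```text
from [ 0.4637 -0.2851  0.1839] mm,deg 2.3911192194684356 0.22256481459485666
xyz [-0.004   0.0064 -0.0026] rot [-0.0016  0.0009  0.0017] clock 4.675 F [-0.66 -0.46  8.34] w 0.017909116797292034
```

View pics/s3c.png

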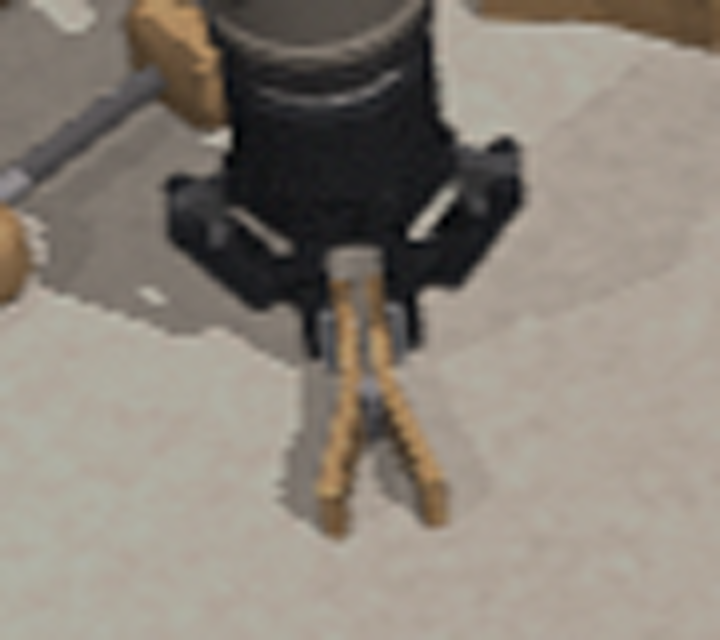

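Call:
{"op": "step_arm", "data": {"xyz": [[0,-0.1,0],[0,-0.25,0],[0,-0.4,0],[0,-0.4,0]], "rotation": [[0,0,0],[0,0,0],[0,0,0],[0,0,0]]}}

```text
clock: 5.18
tcp_pos: [0.4641, -0.2861, 0.3071]
orientation: [-1.506, 0.513, -0.529]
contact_force: [-0.1, 0.3, -1.4]
grip_width: 0.0177
```

```bash
python3 -c "
from g import *
go(.53,-.08,.30,-30)"
```

```text
from [ 0.4641 -0.2861  0.3071] mm,deg 216.5195964864981 8.160188309246472
xyz [-0.2517  0.0247  0.676 ] rot [-0.0025 -0.0905  0.0058] clock 5.175 F [-0.1   0.31 -1.45] w 0.017743218874770133
```

Call:
{"op": "step_arm", "data": {"xyz": [[-0.06,0.01,0.16],[-0.12,0.015,0.34],[-0.18,0.02,0.51],[-0.25,0.025,0.676],[-0.25,0.025,0.676]], "rotation": [[0,-0.02,0],[0,-0.05,0.003],[0,-0.07,0.005],[0,-0.09,0.006],[0,-0.09,0.006]]}}

```text
clock: 5.8
tcp_pos: [0.5313, -0.075, 0.2985]
orientation: [-1.527, 0.405, -0.403]
contact_force: [-1.0, -0.7, -0.7]
grip_width: 0.0176
```

```bash
python3 -c "
from g import *
go(.5309,.1266,.27,-19.4)"
```

```text
from [ 0.5313 -0.075   0.2985] mm,deg 203.60612912374518 10.134815472826988
xyz [-0.332   0.0988  0.5837] rot [-0.0032 -0.1126 -0.0014] clock 5.8 F [-0.96 -0.73 -0.68] w 0.017569644347850515
```

Call:
{"op": "step_arm", "data": {"xyz": [[-0.08,0.02,0.14],[-0.16,0.05,0.29],[-0.24,0.07,0.43],[-0.32,0.095,0.56],[-0.332,0.1,0.584],[-0.332,0.1,0.584],[-0.332,0.1,0.584]], "rotation": [[0,-0.03,0],[0,-0.06,0],[0,-0.09,0],[-0.003,-0.112,0],[-0.003,-0.112,0],[-0.003,-0.112,0],[-0.003,-0.112,0]]}}

```text
clock: 6.68
tcp_pos: [0.531, 0.1245, 0.2696]
orientation: [-1.554, 0.27, -0.267]
contact_force: [0.7, 0.2, -0.9]
grip_width: 0.0181
```

```bash
python3 -c "
from g import *
for n in('scene','top'):
    f=r.grab_frame(n); pickle.dump(f,open(n+'4.pkl','wb'))
    cv2.imwrite(f'pics/{n}4.png',f['pixels'][:,:,::-1])
s=pickle.load(open('scene4.pkl','rb'));crop(s,'pics/s4c.png',320,190,110,130,5)
t=pickle.load(open('top4.pkl','rb'));crop(t,'pics/t4c.png',160,140,100,70,7)
go(.5309,.1266,.27,-19.4)"
```

```text
from [0.5311 0.1248 0.2698] mm,deg 1.797519864857184 0.2453002293011213
xyz [-0.0026 -0.0007  0.0053] rot [-0.0001 -0.0025 -0.0012] clock 6.775 F [-0.68 -0.56 -0.42] w 0.018400009903418498
```

View pics/scene4.png

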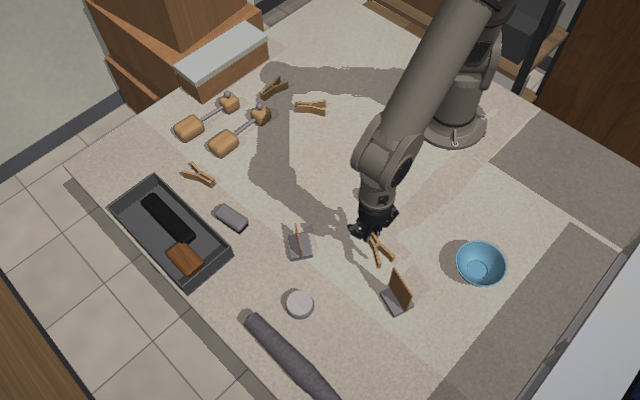

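View pics/s4c.png

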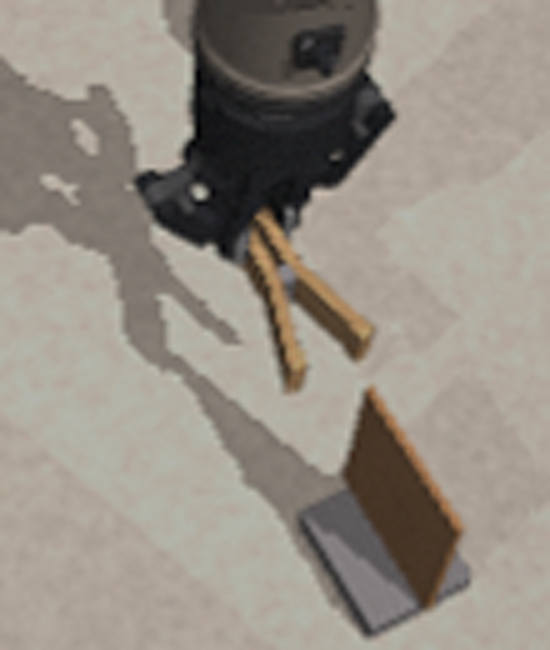

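View pics/t4c.png

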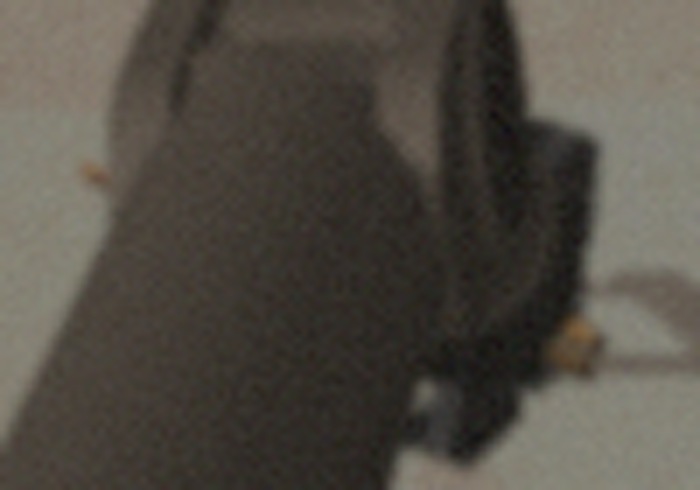

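```bash
cat > ov.py <<'E'
from g import *
import sys
def overlay(n,box,sc,out,tcp,yawc,zoff=.169,card=(.5784,.2614,70.6)):
    f=pickle.load(open(n,"rb"));u,v,w,h=box
    im=cv2.resize(f["pixels"][v:v+h,u:u+w,::-1],None,fx=sc,fy=sc,interpolation=cv2.INTER_CUBIC)
    a=np.radians(yawc);e=np.array([np.cos(a),np.sin(a)]);n_=np.array([-e[1],e[0]])
    G=np.array(tcp[:2]);zt=tcp[2]-zoff+.015
    P=[]
    H=G+.028*e
    for sgn in(1,-1):
        for lx,ly in((0.05,14.5e-3),(0.047,21.4e-3)):
            for z in(zt,zt-.03): P.append([*(H+lx*e+sgn*ly*n_),z])
    P.append([*H,zt])
    b=np.radians(card[2]);c=np.array(card[:2]);eb=np.array([np.cos(b),np.sin(b)])
    for s_ in(-.04,.04): P.append([*(c+s_*eb),.13])
    P.append([*(c-.04*eb),.02])
    for i,p in enumerate(proj(f,P)):
        q=((p-[u,v]+.5)*sc-.5).round().astype(int)
        cv2.circle(im,tuple(int(k) for k in q),2,(0,0,255) if i<9 else (255,0,0),-1)
    cv2.imwrite(out,im)
if __name__=="__main__":
    overlay("scene4.pkl",(360,225,60,90),8,"pics/ov4.png",(.5311,.1248,.2698),70.6)
E
python3 ov.py
```

```text
(no output)
```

View pics/ov4.png

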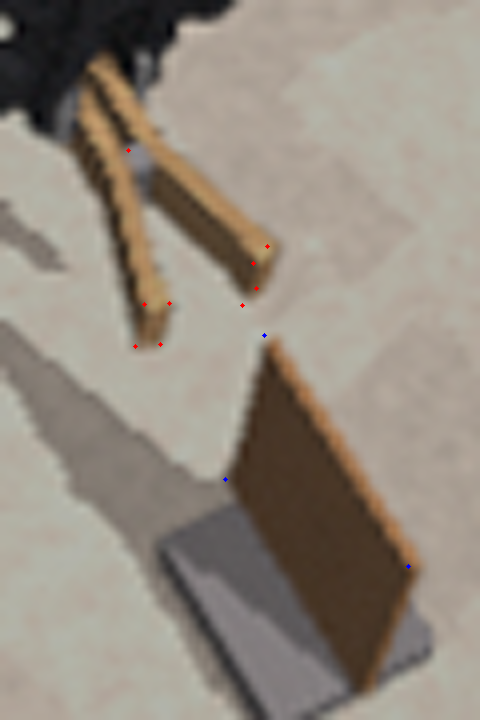

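```bash
python3 -c "
from g import *
go(.5311,.1248,.249,-19.6)
go(.5459,.1695,.249,-19.6)"
```

```text
from [0.5311 0.1248 0.2698] mm,deg 20.790250204914322 0.10638478122604843
xyz [ 0.0001  0.0693 -0.0001] rot [-0.0001 -0.0002 -0.0012] clock 6.775 F [-0.68 -0.56 -0.42] w 0.018400009903418498
from [0.5311 0.1248 0.2698] mm,deg 51.445191677736766 0.10638478122604843
xyz [-0.0034  0.0693  0.1568] rot [-0.0001 -0.0002 -0.0012] clock 6.775 F [-0.68 -0.56 -0.42] w 0.018400009903418498
```

Call:
{"op": "step_arm", "data": {"xyz": [[0,0.035,0],[0,0.07,0],[0,0.07,0.03],[-0.001,0.07,0.06],[-0.002,0.07,0.08],[-0.002,0.07,0.1],[-0.003,0.07,0.12],[-0.003,0.07,0.14],[-0.003,0.07,0.157],[-0.003,0.07,0.157]], "rotation": [[0,0,0],[0,0,0],[0,0,0],[0,0,0],[0,0,0],[0,0,0],[0,0,0],[0,0,0],[0,0,0],[0,0,0]]}}

```text
clock: 8.02
tcp_pos: [0.5461, 0.17, 0.2488]
orientation: [-1.553, 0.27, -0.267]
contact_force: [-0.4, 0.1, -1.3]
grip_width: 0.0183
```

```bash
python3 -c "
from ov import *
for n in('scene','top'):
    f=r.grab_frame(n); pickle.dump(f,open(n+'5.pkl','wb'))
t=pickle.load(open('top5.pkl','rb'));crop(t,'pics/t5c.png',150,140,100,70,7)
o=r.get_obs()
crop(pickle.load(open('scene5.pkl','rb')),'pics/s5c.png',360,235,60,80,10)
overlay('scene5.pkl',(360,235,60,80),10,'pics/ov5.png',o['tcp_pos'],70.6,card=(.5783,.2641,70.2))
go(.5459,.1695,.249,-19.6)"
```

```text
from [0.546  0.1694 0.2488] mm,deg 0.29336100042644164 0.11192885225390588
xyz [-0.0005 -0.0008  0.0003] rot [ 0.     -0.0003 -0.0012] clock 8.125 F [ 0.76 -0.29 -0.08] w 0.01785165495865468
```

View pics/s5c.png

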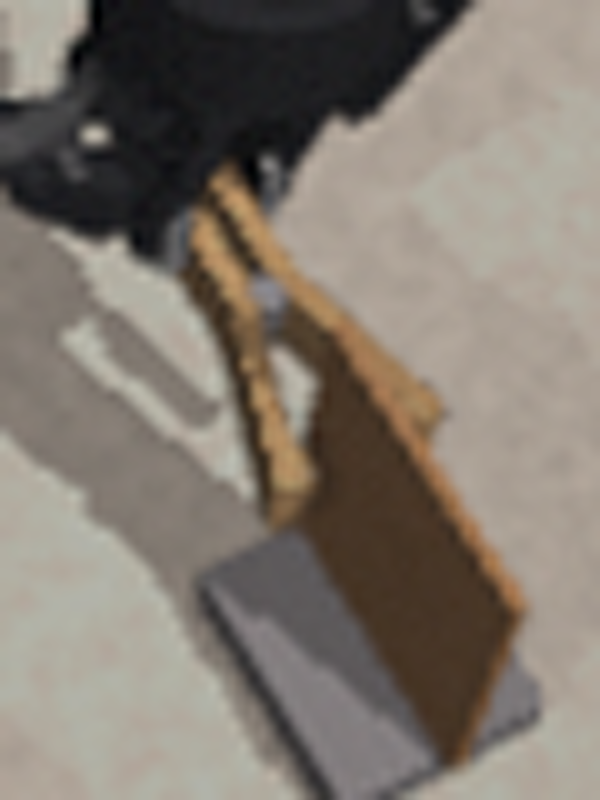

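View pics/ov5.png

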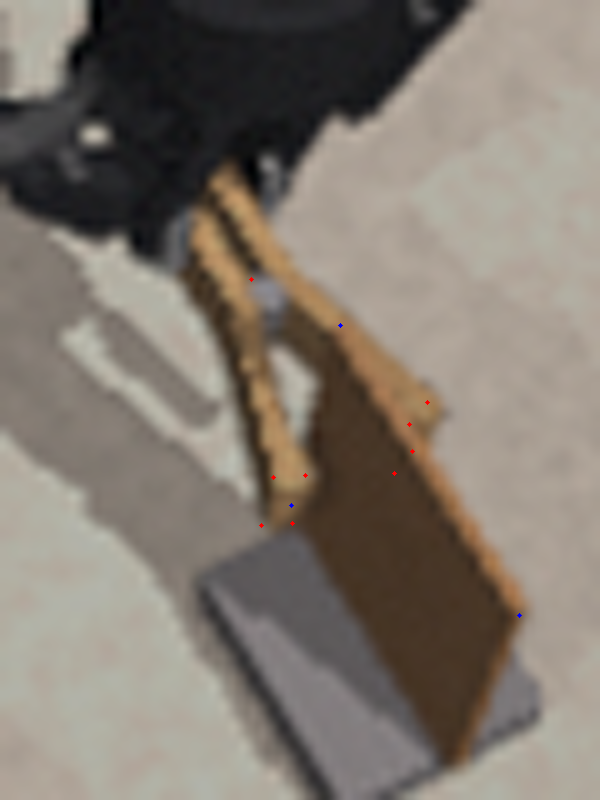

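View pics/t5c.png

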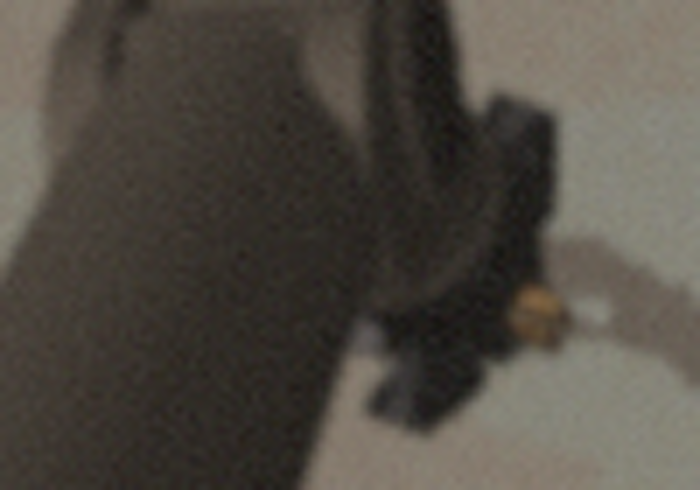

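```bash
python3 -c "
from g import *
f=pickle.load(open('scene5.pkl','rb'))
W=lambda x,y,z:at(f,(360+(x+.5)/10-.5,235+(y+.5)/10-.5),z)
A=W(272,479,.0948);B=W(442,405,.0948)
C=(A+B)/2
top=[W(337,330,.13),W(523,605,.13)]
print('top edge',top)
for c in((.5783,.2641),((top[0]+top[1])/2)[:2]):
  a=np.radians(70.2);e=np.array([np.cos(a),np.sin(a)]);n=np.array([-e[1],e[0]])
  for P in(A,B,C,W(268,290,.0948)): print((e@(P[:2]-c)).round(4),(n@(P[:2]-c)).round(4))
"
```

```text
top edge [array([0.56616804, 0.22675744, 0.13      ]), array([0.58932964, 0.3008847 , 0.13      ])]
-0.0247 -0.0231
-0.023 0.0229
-0.0238 -0.0001
-0.0678 0.0007
-0.0242 -0.0236
-0.0225 0.0225
-0.0234 -0.0005
-0.0673 0.0002
```

```bash
python3 -c "
from g import *
o=r.get_obs();print(o['clock'],o['contact_force'],o['grip_width'],abs(o['qvel']).max())
print(r.hand_in())"
```

```text
8.125 [ 0.75952549 -0.29243542 -0.07606652] 0.01785165495865468 0.003532804439026773
the job is handed in; nothing more can be done
None
```

I picked up the clip farthest to the robot's left (top view pixel 380,213) by its levers with a 30 N grip. It is now held open around the near upright edge of the taller card, and the job is handed in at about 8.1 s. Handing in gave no verdict.

**Last checks, scene camera:**
- **Jaws:** they stand about 23 mm (outer corners) either side of the card's mid-plane, centred to within 1 mm. The mouth is about 20 mm past the edge and about 80 mm up, worked out from the arm's height.
- **Alignment:** I set the clip to the card's measured angle, and nothing in the pictures shows it off line.
- **Contact:** the wrist force was under 1 N, and the card's top edge measured within about 3 mm of where it began. The finger opening was 18 mm, which means the levers are fully squeezed.

**Disagreements and gaps:**
- The two cameras differed by about 5 mm in y, so I judged clip against card in the scene camera alone.
- In the last top view the arm hid the jaws and the card.
- The finger opening read about 1 mm less than the stated 19 mm.
- I did not measure the bystanders again at the end. They looked unmoved in the last full scene picture, taken just before the final approach.

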